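# Wind the vial tray out of the pharmacy hand-out unit

## Robot

A 6-joint arm with a two-finger parallel gripper is mounted at the origin on the work surface. World frame = base frame: x ahead of the robot, y to its left, z up, the work surface at z = 0. Lengths are in mm, angles in rad, forces in N, time in s.
With the tool pointing down it reaches from about 400 to 925 mm from the base axis. Payload 12.5 kg.
Tool frame: the origin (TCP) lies midway between the tips of the shut fingers; the grasp point (between the pads) lies 19 mm behind it; z points along the fingers, y is the direction in which the jaws open and shut (so a half turn about z gives the same grasp; the last joint's range is limited). The gripper opens to 95 mm and grips with 3 to 60 N. Pads are 20 mm wide; open, the fingers measure 119 mm over their backs; the gripper's body (75 mm by 180 mm) begins 59 mm behind the grasp point.
Start: joints at [0.998, 0.491, 1.559, -0, 1.092, -0.106], TCP at [281.256, 558.159, 214.661] pointing down, gripper open.
Joint ranges: [-3.1, 3.1], [-0.84, 2.19], [0.05, 2.79], [-1.13, 4.28], [0.06, 2.93], [-2.69, 2.69]. Speed limits (rad/s): [2.22, 2.22, 2.79, 3.14, 3.14, 3.14].

## Interface

Orientations are given as [roll, pitch, yaw] about the fixed x, y, z axes, in that order (R = Rz(yaw) Ry(pitch) Rx(roll)).
In Python, from cell import * gives the robot as it stands. The module is installed in compiled form; this text tells all that it offers.
- The arm moves only by the tool carry_out, never from a script. Its argument "moves" is a list of rows, each an object of numbers: "dx", "dy", "dz": the shift along the tool's x, y, z in m; "twist": the turn about the tool's z in degrees. A call has 1 to 5 rows; each row is the pose to reach, as a shift and turn from the pose commanded when the call began, along the tool's axes at that moment; what a row does not reach only later rows make up. A row lasts 1/10 s, in which the tool goes at most 50 mm and 8.59 degrees, less where a joint would pass 70% of its speed; a pose out of reach is approached as far as the arm can. A call with a gripper value outside its range is refused whole. "grip" is the finger opening in m, from 0 to 0.0951, set as the call begins (left out, the last holds). The fingers move at their own pace and stop on an object; the grip force is fixed at half the most. Time passes only in rows, so rows that repeat a pose let the fingers close. It gives the time, the measured TCP pose, the force and the opening at its end, in the units of the state.
- state(): the state, without advancing time (a new reading comes with each control period).
- read_camera(name): name is "side" or "top"; returns (picture, depth): 400x640x3 uint8, red, green, blue; 400x640 float32, mm along the optical axis (not along the pixel's ray), 0 where there is no reading.
- camera_info(name): a dict with "mtx" (3x3 intrinsics, pixels), "dist_coeffs" ([k1, k2, p1, p2, k3] as OpenCV has them; the pictures are not rectified), "R" (3x3) and "t" (3): a world point X has camera coordinates R X + t. Camera axes: x right, y down, z forward; pixel columns grow to the right and rows downward; lengths in mm; the calibration is good to about 2 mm. A picture is of the moment at which its call begins. camera_info takes no time and is no camera call.
- job_done(): hands the job in, once; it reports no verdict.
The state is a dict: "t": time; "joints": joint angles; "qvel": joint speeds; "tau": joint torques, N m; "eef_pos": TCP position; "tcp_rot": TCP orientation; "ft_force": force on the tool from outside, world axes, zero at the start; "moment": the same for the moment, N m; "opening": opening from 0.0 (shut) to 1.0 (fully open).
Only numpy, scipy, OpenCV 4.12 (cv2) and the standard library are available. Lean on these libraries where they do the work, as an engineer would, in place of code of your own. Each camera call takes 0.05 s, during which the arm holds its last target. There are 200 camera calls.

## Task

Fit the square-hubbed crank with the red knob onto the square brass shaft on top of the grey hand-out unit and push it fully down. Then wind it at least two full turns (two or a little more) clockwise as seen from above, so that the tray of vials comes out, let go and leave the crank standing on the shaft. Leave the black-knobbed crank where it lies.

Things in the scene. Friction and masses are not known exactly. Their poses are not given: they have to be found in the camera images.
- crank: Loose crank to use, 0.4 kg, socket down. Steel hub 40x40x40, origin under its centre, z up; in its underside a square socket 20 wide, 30 deep, flared to 26, sides along x, y. Grip the hub across y. Flat arm along +x, 14 wide, 7 thick, top flush with the hub's. On it a red knob, diameter 24, spinning freely on its upright axis 70 from the hub's, 40 to 80 above the origin. All mm.
- shaft_seat (a point): Where the hub rests when fully down: on the axis of a 16 mm square brass shaft, on a dark collar (diameter 30) 6 mm above the middle of the top of a fixed grey unit 200x180x85 high. The shaft rises 24 mm from here, top 6 mm tapered to 6 mm wide. z up; x, y along its sides, turning with it. Socket fits 2 mm loose a side at any quarter turn, up to 15 degrees askew.
- shaft (a joint): Shaft angle, rad: 0 at the start, grows clockwise seen from above; blocked the other way, stop at 4 turns. Stays where left; 0.06 N m to turn (1 N at the knob). In the loose fit the crank turns up to 35 degrees before the shaft follows. Drives a tray of blue-capped vials out of the unit's far side, 31 mm a turn.
- spare: A different crank, to be left alone: same shape and size but a round black hub (diameter 38 mm) and a black knob. Origin under the hub's centre, arm along +x, z up.

How it is judged (in metres and radians):
On the way, in this order (a step that is already met when the one before it is completed fails the run):
1. the red-knobbed crank is fully down on the square shaft (horizontal distance between crank and shaft_seat below 0.01 m and z of crank in the frame of shaft_seat below 0.008 m and angle between crank's own z axis and vertical below 0.2 rad and value of joint shaft below 3 rad), for 0.2 s.
2. the shaft has been wound one turn clockwise with the crank on it (horizontal distance between crank and shaft_seat below 0.01 m and z of crank in the frame of shaft_seat below 0.008 m and angle between crank's own z axis and vertical below 0.2 rad and value of joint shaft above 5 rad).
At the end, for the whole second after the job is handed in: The shaft is wound past 11.3 rad (1.8 turns); the red-knobbed crank stands on it fully down (origin within 10 mm sideways of the seat, under 8 mm above it, tilt under 0.2 rad), at rest and released; the black-knobbed crank is within 30 mm of where it lay (horizontal distance between crank and shaft_seat below 0.01 m and z of crank in the frame of shaft_seat below 0.008 m and angle between crank's own z axis and vertical below 0.2 rad and value of joint shaft above 11.3 rad and linear speed of crank below 0.03 m/s and distance of spare from where it was at the start of the episode below 0.03 m); the robot touches nothing.
It fails at once if the black-knobbed crank is moved from its place (more than 30 mm) (distance of spare from where it was at the start of the episode above 0.03 m).
It also fails if it takes over 72 s, if anything falls off the work surface, if the arm or the gripper's body presses on something with over 40 N, if the wrist force passes 120 N, or if a joint passes its speed limit or range.

## Working session

There is one attempt and no reset: what is moved stays moved. The work goes in short steps, Python scripts to look and compute and a tool call to move; the robot and the scene stay as the last step left them, time stands still between calls to the robot, and variables do not carry over. Pictures are saved under pics/ and viewed, about 8 in all and at most 12, crops included, and the job is handed in when it is done.

Besides the shell and the picture viewer there is one more tool, called as a command line: name --argument value ..., lists and objects as JSON in quotes. carry_out: Moves the arm, as the interface text tells. Its arguments: {"type":"object","properties":{"moves":{"type":"array","items":{"type":"object","properties":{"dx":{"type":"number"},"dy":{"type":"number"},"dz":{"type":"number"},"twist":{"type":"number"}}}},"grip":{"type":"number"}},"required":["moves"]}

```bash
mkdir -p pics; cat > h.py <<'E'
from cell import *
import numpy as np, cv2
def look(name,fn):
    im,d=read_camera(name); cv2.imwrite(f'pics/{fn}.png',im[...,::-1]); np.savez(f'pics/{fn}.npz',im=im,d=d); return im,d
def ray(name,uv):
    c=camera_info(name); K=np.array(c['mtx'],float);D=np.array(c['dist_coeffs'],float);R=np.array(c['R']);t=np.array(c['t']).ravel()
    n=cv2.undistortPoints(np.array(uv,float).reshape(-1,1,2),K,D).reshape(-1,2)
    return -R.T@t,(R.T@np.c_[n,np.ones(len(n))].T).T,
def onplane(name,uv,z):
    o,d=ray(name,uv); return o+d*((z-o[2])/d[:,2])[:,None]
def cloud(name,d):
    v,u=np.mgrid[:400,:640]; o,r=ray(name,np.c_[u.ravel(),v.ravel()]); return (o+r*d.reshape(-1,1)).reshape(400,640,3)
E
python3 - <<'E'
from h import *
for n in('top','side'):
    look(n,n+'0'); c=camera_info(n); print(n,-np.array(c['R']).T@np.array(c['t']).ravel(), np.array(c['R']).round(2).tolist(),c['mtx'][0][0])
print(state())
E
```

```text
top [395.16231269 -76.31922319 868.66569538] [[0.0, -1.0, 0.03], [-0.98, -0.01, -0.18], [0.18, -0.03, -0.98]] 445.61566850520717
side [326.36774177 382.98030309 720.92308585] [[-0.9, -0.44, 0.02], [-0.36, 0.7, -0.62], [0.26, -0.56, -0.79]] 440.107495000961
{'t': 0.1, 'joints': array([ 9.98409940e-01,  4.91490944e-01,  1.55936920e+00, -1.06879976e-05,
        1.09168249e+00, -1.05614323e-01]), 'qvel': array([-1.58809314e-03, -2.35337249e-03,  4.35315721e-05, -1.77103344e-04,
        1.89121685e-04,  4.27506274e-04]), 'tau': array([ 3.25298541e-03, -6.13623190e+01, -2.58606738e+01,  6.94472599e-02,
        4.69471514e-02, -1.60968915e-05]), 'eef_pos': array([281.13435917, 557.9761821 , 214.13200699]), 'tcp_rot': array([-3.14064697e+00, -9.07180049e-05,  2.67482548e+00]), 'ft_force': array([0.97338522, 0.68467267, 0.46202386]), 'moment': array([ 0.05393824,  0.00781931, -0.01303411]), 'opening': 0.9987816892797041}
```

View pics/top0.png

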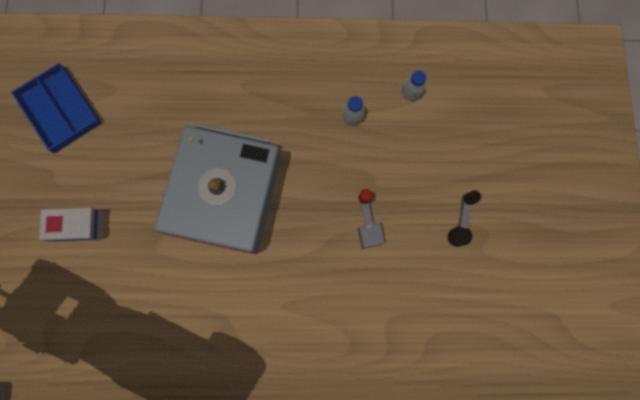

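View pics/side0.png

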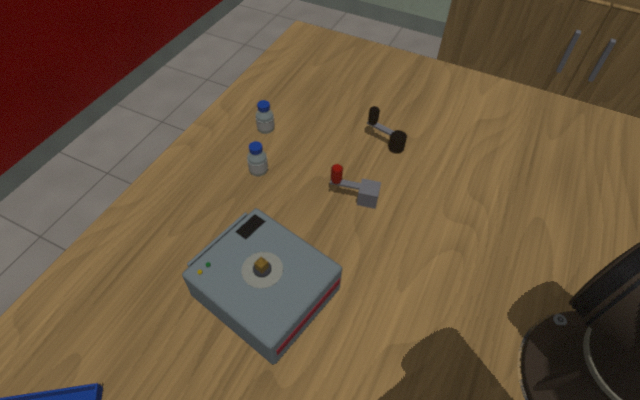

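The top view shows the shaft at about (217,186), the crank hub at (371,235), its red knob at (366,197), and the spare at (460,236). The side view shows the shaft at (262,266), hub at (369,193) and knob at (337,174).

```bash
cat > m.py <<'E'
from h import *
import sys
boxes={'top':dict(red=(345,180,390,215),hub=(350,212,392,255),shaft=(190,165,245,210)),'side':dict(red=(322,158,350,188),hub=(350,172,390,212),shaft=(235,245,290,290))}
for n in('top','side'):
    f=np.load(f'pics/{n}0.npz'); im=f['im'];P=cloud(n,f['d']); hsv=cv2.cvtColor(im,cv2.COLOR_RGB2HSV).astype(int)
    def sub(k):
        a,b,c,d=boxes[n][k]; m=np.zeros((400,640),bool); m[b:d,a:c]=1; return m
    red=sub('red')&((hsv[...,0]<8)|(hsv[...,0]>172))&(hsv[...,1]>130)
    p=P[red]; print(n,'red',red.sum(),p.mean(0).round(1),'top',np.percentile(p[:,2],95).round(1),p[p[:,2]>75].mean(0).round(1))
    hub=sub('hub')&(P[...,2]>34)&(P[...,2]<46)
    p=P[hub].astype(np.float32); print('hubtop',hub.sum(),np.median(p,0).round(1),cv2.minAreaRect(p[:,:2]))
    sh=sub('shaft')&(hsv[...,0]>8)&(hsv[...,0]<30)&(hsv[...,1]>90)
    p=P[sh]; print('shaft',sh.sum(),p.mean(0).round(1),p.min(0).round(1),p.max(0).round(1)); q=p[p[:,2]>98]; print(q.mean(0).round(1),cv2.minAreaRect(q[:,:2].astype(np.float32)))
    wh=(P[...,2]>80)&(P[...,2]<90); u=np.argwhere(wh); cc,lab,st,ce=cv2.connectedComponentsWithStats(wh.astype(np.uint8)); i=1+st[1:,4].argmax()
    p=P[lab==i]; r=cv2.minAreaRect(p[:,:2].astype(np.float32)); print('unit top',np.median(p[:,2]),r)
    bl=(hsv[...,2]<45)&(P[...,2]>10)&(P[...,2]<90)&(P[...,1]<0); print('spare',P[bl].mean(0).round(1))
E
python3 m.py; python3 - <<'E'
import cv2,numpy as np
a=cv2.imread('pics/top0.png');b=cv2.imread('pics/side0.png')
f=lambda i,x,y:cv2.resize(i[y:y+50,x:x+50],(400,400),interpolation=cv2.INTER_CUBIC)
cv2.imwrite('pics/c1.png',np.hstack([f(a,192,160),f(b,237,240)]))
E
```

```text
top red 139 [ 540.9 -168.3   82.4] top 82.1 [ 541.6 -168.5   86.2]Traceback (most recent call last):
  File "m.py", line 11, in <module>
    p=P[hub].astype(np.float32); print('hubtop',hub.sum(),np.median(p,0).round(1),cv2.minAreaRect(p[:,:2]))
                                                                                  ~~~~~~~~~~~~~~~^^^^^^^^^
cv2.error: OpenCV(4.12.0) /io/opencv/modules/imgproc/src/convhull.cpp:143: error: (-215:Assertion failed) total >= 0 && (depth == CV_32F || depth == CV_32S) in function 'convexHull'
```

View pics/c1.png

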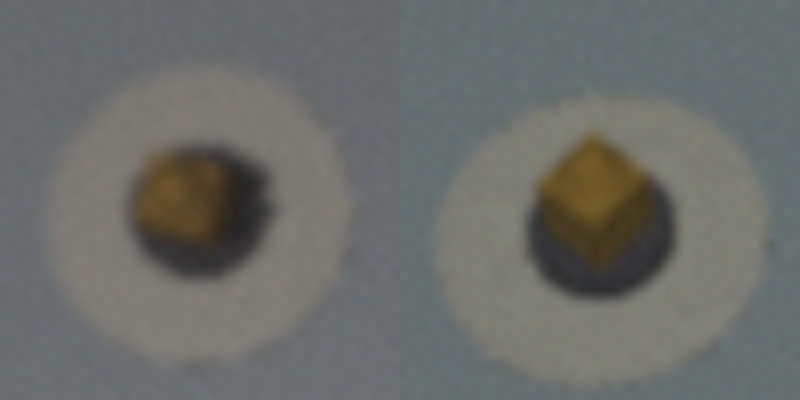

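The crop shows the brass square on its dark collar in both views, with its sides roughly parallel to the unit's. The depth is noisy, so I'll use rays onto known planes.

```bash
cat > m.py <<'E'
from h import *
boxes={'top':dict(red=(345,180,390,215),hub=(352,212,392,255),shaft=(190,165,245,210)),'side':dict(red=(322,158,350,188),hub=(350,172,390,212),shaft=(235,245,290,290))}
for n in('top','side'):
    f=np.load(f'pics/{n}0.npz'); im=f['im'];d=f['d'];print(n,'depth',(d>0).mean()); hsv=cv2.cvtColor(im,cv2.COLOR_RGB2HSV).astype(int);H,S,V=[hsv[...,i] for i in range(3)]
    def sub(k):
        a,b,c,e=boxes[n][k]; m=np.zeros((400,640),bool); m[b:e,a:c]=1; return m
    def rep(k,m,zs):
        _,lab,st,ce=cv2.connectedComponentsWithStats(m.astype(np.uint8)); i=1+st[1:,4].argmax(); m=lab==i
        u=np.argwhere(m)[:,::-1].astype(np.float32); c=u.mean(0)
        dd=d[m]; o,r=ray(n,[c]); print(k,len(u),c.round(1),'depthpt',(o+r[0]*np.median(dd[dd>0])).round(1) if (dd>0).any() else None)
        for z in zs:
            p=onplane(n,u,z)[:,:2].astype(np.float32); print('   z',z,p.mean(0).round(1),[np.round(x,1) for x in cv2.minAreaRect(p)])
    rep('red',sub('red')&((H<8)|(H>172))&(S>130),[60,80])
    rep('hub',sub('hub')&(S<55),[20,40])
    rep('shaft',sub('shaft')&(H>8)&(H<30)&(S>90),[103,115])
    rep('collar+shaft',sub('shaft')&((V<85)|((H>8)&(H<30)&(S>90))),[91])
    b=cv2.cvtColor(im,cv2.COLOR_RGB2LAB).astype(int)
    rep('unit',(b[...,2]<132)&(b[...,0]>70)&((np.indices((400,640))[1]<340)),[85])
    rep('spare',(V<60)&(np.indices((400,640))[1]>(430 if n=='top' else 360))&(np.indices((400,640))[0]<250)&(np.indices((400,640))[1]<490),[40])
E
python3 m.py; python3 - <<'E'
import cv2,numpy as np
a=cv2.imread('pics/top0.png');b=cv2.imread('pics/side0.png')
f=lambda i,x,y:cv2.resize(i[y:y+80,x:x+80],(400,400),interpolation=cv2.INTER_CUBIC)
cv2.imwrite('pics/c2.png',np.hstack([f(a,332,180),f(b,315,145)]))
E
```

```text
top depth 0.99599609375
red 139 [365.3 196.1] depthpt [ 541.8 -168.7   78.5]
   z 60 [ 545.2 -170.9] [array([ 545.3, -171.2]), array([22.6, 24.3]), np.float64(0.4)]
   z 80 [ 541.5 -168.6] [array([ 541.6, -168.9]), array([22. , 23.7]), np.float64(0.4)]
hub 612 [370.5 232. ] depthpt [ 480.6 -182.1   39.6]
   z 20 [ 482.7 -184.6] [array([ 489.5, -182.8]), array([67.3, 44.8]), np.float64(12.4)]
   z 40 [ 480.6 -182. ] [array([ 487.3, -180.3]), array([65.7, 43.7]), np.float64(12.4)]
shaft 101 [214.7 184.5] depthpt [554.3  95.7 110.1]
   z 103 [555.7  97.3] [array([555.7,  97.7]), array([16. , 19.1]), np.float64(0.5)]
   z 115 [553.2  94.6] [array([553.2,  94.9]), array([15.8, 18.8]), np.float64(0.5)]
collar+shaft 216 [216.9 186.1] depthpt [554.6  95.3  94.8]
   z 91 [555.4  96.1] [array([555.8,  96.3]), array([28.1, 28.8]), np.float64(66.2)]
unit 9981 [216.3 189.1] depthpt [551.1  98.   85.5]
   z 85 [552.1  98. ] [array([558.4,  95.8]), array([176.9, 205.9]), np.float64(77.9)]
spare 370 [459.4 236. ] depthpt [ 474.  -350.2   38.5]
   z 40 [ 473.8 -349.7] [array([ 473.8, -349.9]), array(
[... 469 characters left out ...]
 -169.2]), array([61.1, 69.7]), np.float64(12.9)]
shaft 147 [261.1 264.5] depthpt [555.5  99.8 108.2]
   z 103 [557.4  97.4] [array([557.6,  97.6]), array([21.6, 21.3]), np.float64(78.6)]
   z 115 [553.  102.9] [array([553.1, 103.2]), array([21.2, 20.9]), np.float64(78.6)]
collar+shaft 266 [261.5 267.6] depthpt [555.  100.6 100. ]
   z 91 [558.3  96.4] [array([558.1,  97. ]), array([30.2, 31.6]), np.float64(78.6)]
unit 11833 [260.7 282.9] depthpt [548.2 117.4  82.6]
   z 85 [548.9 116. ] [array([553.1, 106. ]), array([190.5, 222.8]), np.float64(77.8)]
spare 322 [396.8 141.4] depthpt [ 475.8 -346.9   31.3]
   z 40 [ 473.9 -337.9] [array([ 474.9, -338.6]), array([36.3, 71.1]), np.float64(9.7)]
```

View pics/c2.png

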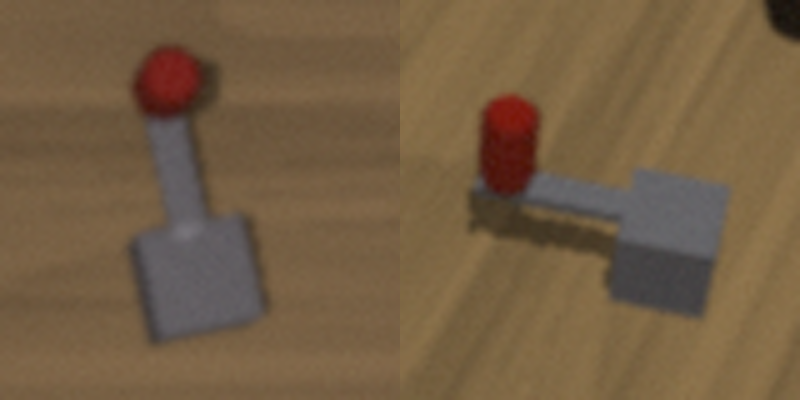

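```bash
cat > go.py <<'E'
import sys
from cell import *
import numpy as np
def delta(x,y,z,yaw=None,ref=None):
    s=state(); p=s['eef_pos']; w=s['tcp_rot'][2]; D=np.array([x,y,z])-p
    c,n=np.cos(w),np.sin(w); tw=0 if yaw is None else -(((yaw-np.degrees(w))+180)%360-180)
    return np.array([D[0]*c+D[1]*n, D[0]*n-D[1]*c, -D[2]])/1000, tw
if __name__=='__main__':
    s=state(); a=[float(v) for v in sys.argv[1:]]; d,t=delta(*a); print('now',s['eef_pos'].round(1),np.degrees(s['tcp_rot']).round(2),'F',s['ft_force'].round(1),'op',round(s['opening'],3),'j',s['joints'].round(2)); print(d.round(4),round(t,2))
E
python3 go.py 474.5 -183.3 160 192.4; python3 go.py 500 187 200
```

```text
now [281.1 558.  214.1] [-1.7995e+02 -1.0000e-02  1.5326e+02] F [1.  0.7 0.5] op 0.999 j [ 1.    0.49  1.56 -0.    1.09 -0.11]
[-0.5063 -0.575   0.0541] -39.14
now [281.1 558.  214.1] [-1.7995e+02 -1.0000e-02  1.5326e+02] F [1.  0.7 0.5] op 0.999 j [ 1.    0.49  1.56 -0.    1.09 -0.11]
[-0.3624 -0.2328  0.0141] 0
```

carry_out --moves '[{"dx":-0.362,"dy":-0.233,"dz":0.0},{"dx":-0.362,"dy":-0.233,"dz":0.0},{"dx":-0.362,"dy":-0.233,"dz":0.0},{"dx":-0.362,"dy":-0.233,"dz":0.0},{"dx":-0.362,"dy":-0.233,"dz":0.0}]'

```text
schema error: expected keys dx, dy, dz, twist
```

```bash
python3 go.py 474.5 -183.3 160 192.4; python3 go.py 500 100 200
```

```text
now [281.1 558.  214.1] [-1.7995e+02 -1.0000e-02  1.5326e+02] F [1.  0.7 0.5] op 0.999 j [ 1.    0.49  1.56 -0.    1.09 -0.11]
[-0.5063 -0.575   0.0541] -39.14
now [281.1 558.  214.1] [-1.7995e+02 -1.0000e-02  1.5326e+02] F [1.  0.7 0.5] op 0.999 j [ 1.    0.49  1.56 -0.    1.09 -0.11]
[-0.4015 -0.3105  0.0141] 0
```

carry_out --moves '[{"dx":-0.362,"dy":-0.233,"dz":0.0,"twist":0},{"dx":-0.362,"dy":-0.233,"dz":0.0,"twist":0},{"dx":-0.362,"dy":-0.233,"dz":0.0,"twist":0},{"dx":-0.362,"dy":-0.233,"dz":0.0,"twist":0},{"dx":-0.362,"dy":-0.233,"dz":0.0,"twist":0}]'

```text
t: 0.6
eef_pos: [408.6, 340.9, 214.5]
tcp_rot: [-3.141, -0.0, 2.675]
ft_force: [0.7, 0.7, -0.1]
opening: 1.0
```

```bash
python3 go.py 474.5 -183.3 160 192.4
```

```text
now [408.6 340.9 214.5] [-1.7999e+02 -1.0000e-02  1.5328e+02] F [ 0.7  0.7 -0.1] op 1.0 j [ 0.57  0.36  1.79  0.    1.   -0.53]
[-0.2946 -0.4386  0.0545] -39.12
```

carry_out --moves '[{"dx":-0.295,"dy":-0.439,"dz":0.0,"twist":0},{"dx":-0.295,"dy":-0.439,"dz":0.0,"twist":0},{"dx":-0.295,"dy":-0.439,"dz":0.0,"twist":0},{"dx":-0.295,"dy":-0.439,"dz":0.0,"twist":0},{"dx":-0.295,"dy":-0.439,"dz":0.0,"twist":0}]'

```text
t: 1.1
eef_pos: [439.0, 92.8, 214.6]
tcp_rot: [3.142, 0.0, 2.675]
ft_force: [1.5, 0.3, -0.8]
opening: 1.001
```

```bash
python3 go.py 474.5 -183.3 130 192.4
```

```text
now [439.   92.8 214.6] [180.     0.   153.27] F [ 1.5  0.3 -0.8] op 1.001 j [ 0.06  0.24  1.97  0.    0.93 -1.04]
[-0.1559 -0.2306  0.0846] -39.13
```

carry_out --moves '[{"dx":-0.156,"dy":-0.231,"dz":0.085,"twist":-39.1},{"dx":-0.156,"dy":-0.231,"dz":0.085,"twist":-39.1},{"dx":-0.156,"dy":-0.231,"dz":0.085,"twist":-39.1},{"dx":-0.156,"dy":-0.231,"dz":0.085,"twist":-39.1},{"dx":-0.156,"dy":-0.231,"dz":0.085,"twist":-39.1}]'

```text
t: 1.6
eef_pos: [466.4, -115.1, 150.1]
tcp_rot: [3.141, 0.0, -2.944]
ft_force: [0.7, 0.5, 0.2]
opening: 0.997
```

carry_out --moves '[{"dx":0,"dy":0,"dz":0,"twist":0}]'

```text
t: 1.7
eef_pos: [466.6, -117.2, 149.0]
tcp_rot: [3.141, -0.001, -2.947]
ft_force: [0.4, 0.4, -0.2]
opening: 1.002
```

```bash
python3 go.py 474.5 -183.3 130 192.4; python3 - <<'E'
from h import *
look('side','side1'); im,_=look('top','top1')
a=cv2.imread('pics/side1.png')[60:360,200:600];b=cv2.imread('pics/top1.png')[100:400,240:640]
cv2.imwrite('pics/v1.png',np.hstack([a,b]))
E
```

```text
now [ 466.6 -117.2  149. ] [ 1.7997e+02 -8.0000e-02 -1.6886e+02] F [ 0.4  0.4 -0.2] op 1.002 j [-0.38  0.38  1.98 -0.    0.79 -2.15]
[ 0.005  -0.0663  0.019 ] -1.26
```

View pics/v1.png

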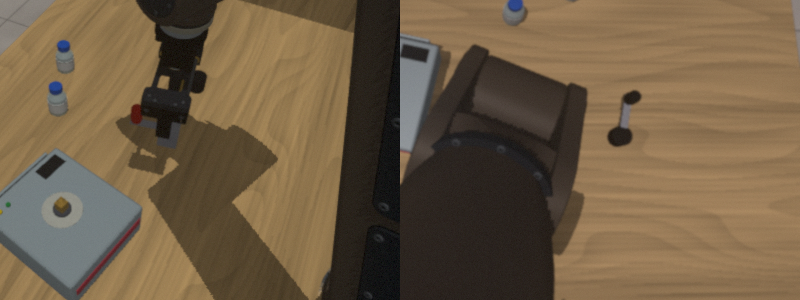

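Side crop: the gripper hangs over the crank, still about 66 mm short in y; the red knob at (137,113) and the spare are untouched. In the top crop the arm hides the crank, and the spare is at (620,136).

carry_out --moves '[{"dx":0.005,"dy":-0.066,"dz":0.019,"twist":-1.3},{"dx":0.005,"dy":-0.066,"dz":0.019,"twist":-1.3},{"dx":0.005,"dy":-0.066,"dz":0.019,"twist":-1.3},{"dx":0.005,"dy":-0.066,"dz":0.019,"twist":-1.3}]'

```text
t: 2.2
eef_pos: [474.1, -177.9, 131.9]
tcp_rot: [3.141, -0.0, -2.928]
ft_force: [-0.4, 0.0, -0.3]
opening: 1.0
```

```bash
python3 go.py 474.5 -183.3 9 192.4
```

```text
now [ 474.1 -177.9  131.9] [ 1.7997e+02 -1.0000e-02 -1.6776e+02] F [-0.4  0.  -0.3] op 1.0 j [-0.49  0.43  1.94  0.    0.77 -2.27]
[ 0.0007 -0.0054  0.1229] -0.16
```

carry_out --moves '[{"dx":0.0,"dy":-0.004,"dz":0.03,"twist":0},{"dx":0.0,"dy":-0.004,"dz":0.06,"twist":0},{"dx":0.0,"dy":-0.004,"dz":0.09,"twist":0},{"dx":0.0,"dy":-0.004,"dz":0.121,"twist":0},{"dx":0.0,"dy":-0.004,"dz":0.121,"twist":0}]'

```text
t: 2.7
eef_pos: [473.9, -180.8, 8.6]
tcp_rot: [3.138, -0.004, -2.926]
ft_force: [-0.6, 0.1, 0.3]
opening: 1.0
```

carry_out --moves '[{"dx":0,"dy":0,"dz":0,"twist":0},{"dx":0,"dy":0,"dz":0,"twist":0}]'

```text
t: 2.9
eef_pos: [475.8, -182.7, 12.3]
tcp_rot: [-3.14, 0.002, -2.927]
ft_force: [-0.5, -1.1, -0.2]
opening: 0.999
```

```bash
python3 go.py 474.5 -183.3 9 192.4; python3 - <<'E'
from h import *
look('side','side2')
cv2.imwrite('pics/v2.png',cv2.resize(cv2.imread('pics/side2.png')[110:250,290:470],None,fx=3,fy=3))
E
```

```text
now [ 475.8 -182.7   12.3] [-1.7993e+02  9.0000e-02 -1.6769e+02] F [-0.5 -1.1 -0.2] op 0.999 j [-0.5   0.64  2.01  0.    0.49 -2.28]
[ 0.0014 -0.0003  0.0033] -0.09
```

View pics/v2.png

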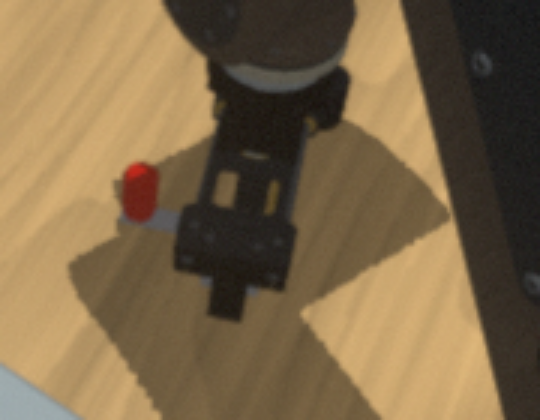

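The hub shows slightly on both sides of the near finger at (228,300), so it is straddled. Closing the gripper.

carry_out --grip 0.03 --moves '[{"dx":0,"dy":0,"dz":0.003,"twist":0},{"dx":0,"dy":0,"dz":0.003,"twist":0},{"dx":0,"dy":0,"dz":0.003,"twist":0},{"dx":0,"dy":0,"dz":0.003,"twist":0},{"dx":0,"dy":0,"dz":0.003,"twist":0}]'

```text
t: 3.45
eef_pos: [475.1, -183.1, 7.7]
tcp_rot: [3.142, 0.0, -2.927]
ft_force: [0.2, 0.1, 0.3]
opening: 0.64
```

carry_out --moves '[{"dx":0,"dy":0,"dz":0,"twist":0},{"dx":0,"dy":0,"dz":0,"twist":0},{"dx":0,"dy":0,"dz":0,"twist":0}]'

```text
t: 3.75
eef_pos: [475.3, -183.2, 7.6]
tcp_rot: [-3.141, 0.0, -2.927]
ft_force: [0.0, -0.4, -1.4]
opening: 0.42
```

```bash
python3 go.py 474.5 -183.3 180
```

```text
now [ 475.3 -183.2    7.6] [-1.7999e+02  2.0000e-02 -1.6772e+02] F [ 0.  -0.4 -1.4] op 0.42 j [-0.5   0.65  2.02  0.    0.48 -2.28]
[ 0.0008  0.     -0.1724] 0
```

carry_out --moves '[{"dx":0,"dy":0,"dz":-0.03,"twist":0},{"dx":0,"dy":0,"dz":-0.07,"twist":0},{"dx":0,"dy":0,"dz":-0.11,"twist":0},{"dx":0,"dy":0,"dz":-0.15,"twist":0},{"dx":0,"dy":0,"dz":-0.17,"twist":0}]'

```text
t: 4.25
eef_pos: [475.4, -183.1, 180.5]
tcp_rot: [-3.14, 0.002, -2.927]
ft_force: [0.9, -0.4, -4.5]
opening: 0.412
```

```bash
python3 go.py 556 96.5 165 167.9
```

```text
now [ 475.4 -183.1  180.5] [-1.7990e+02  1.3000e-01 -1.6772e+02] F [ 0.9 -0.4 -4.5] op 0.412 j [-0.5   0.37  1.88  0.    0.89 -2.28]
[-0.1382  0.2561  0.0155] 24.38
```

carry_out --moves '[{"dx":-0.138,"dy":0.256,"dz":0.0,"twist":24.4},{"dx":-0.138,"dy":0.256,"dz":0.0,"twist":24.4},{"dx":-0.138,"dy":0.256,"dz":0.0,"twist":24.4},{"dx":-0.138,"dy":0.256,"dz":0.0,"twist":24.4},{"dx":-0.138,"dy":0.256,"dz":0.0,"twist":24.4}]'

```text
t: 4.75
eef_pos: [539.4, 42.5, 177.3]
tcp_rot: [-3.141, -0.001, 2.928]
ft_force: [0.8, -0.9, -3.6]
opening: 0.42
```

```bash
python3 go.py 556 96.5 165 167.9
```

```text
now [539.4  42.5 177.3] [-1.7999e+02 -6.0000e-02  1.6778e+02] F [ 0.8 -0.9 -3.6] op 0.42 j [-0.04  0.42  1.81  0.    0.92 -1.4 ]
[-0.0048  0.0563  0.0123] -0.12
```

carry_out --moves '[{"dx":-0.005,"dy":0.03,"dz":0.0,"twist":0},{"dx":-0.005,"dy":0.056,"dz":0.0,"twist":0},{"dx":-0.005,"dy":0.056,"dz":0.01,"twist":0},{"dx":-0.005,"dy":0.056,"dz":0.01,"twist":0},{"dx":-0.005,"dy":0.056,"dz":0.01,"twist":0}]'

```text
t: 5.25
eef_pos: [555.8, 93.6, 167.1]
tcp_rot: [-3.141, -0.002, 2.929]
ft_force: [-0.3, 0.2, -3.7]
opening: 0.414
```

```bash
python3 go.py 556 96.5 165 167.9; python3 - <<'E'
from h import *
look('side','side3');look('top','top3')
f=lambda i,x,y:cv2.resize(i[y:y+100,x:x+100],(400,400),interpolation=cv2.INTER_CUBIC)
cv2.imwrite('pics/v3.png',np.hstack([f(cv2.imread('pics/side3.png'),210,200),f(cv2.imread('pics/top3.png'),160,130)]))
E
```

```text
now [555.8  93.6 167.1] [-1.7997e+02 -9.0000e-02  1.6785e+02] F [-0.3  0.2 -3.7] op 0.414 j [ 0.05  0.46  1.76 -0.    0.92 -1.31]
[0.0004 0.0029 0.0021] -0.05
```

View pics/v3.png

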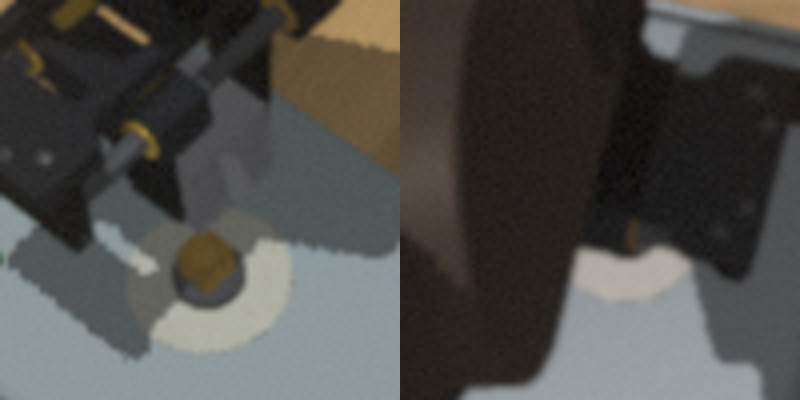

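```bash
python3 - <<'E'
from h import *
c=camera_info('side'); K=np.array(c['mtx']);D=np.array(c['dist_coeffs']);R=np.array(c['R']);t=np.array(c['t'],float)
def pj(P): return (cv2.projectPoints(np.array(P,float),cv2.Rodrigues(R)[0],t,K,D)[0].reshape(-1,2)-[210,200])*4
a=np.radians(-12.1);ex=np.array([np.cos(a),np.sin(a),0]);ey=np.array([-ex[1],ex[0],0])
cr=np.array([555.8,93.6,159]);
for z in(0,40): print('hub',z,pj([cr+20*(i*ex+j*ey)+[0,0,z] for i,j in((1,1),(1,-1),(-1,-1),(-1,1))]).round(0).tolist())
for s in([556,96.5,91],):
    s=np.array(s); print('tip',pj([s+3*(i*ex+j*ey)+[0,0,24] for i,j in((1,1),(1,-1),(-1,-1),(-1,1))]).round(0).tolist()); print('base',pj([s+8*(i*ex+j*ey)+[0,0,0] for i,j in((1,1),(1,-1),(-1,-1),(-1,1))]).round(0).tolist()); print('collar c',pj([s]), 'sh',pj([s+8*(i*ex+j*ey)+[0,0,18] for i,j in((1,1),(1,-1),(-1,-1),(-1,1))]).round(0).tolist())
E
python3 - <<'E'
import cv2
f=lambda i,x,y:cv2.resize(i[y:y+60,x:x+60],(600,600),interpolation=cv2.INTER_CUBIC)
i=f(cv2.imread('pics/side3.png'),235,225); i=cv2.convertScaleAbs(i,alpha=1.8,beta=15)
cv2.imwrite('pics/v4.png',i)
E
```

```text
hub 0 [[125.0, 183.0], [198.0, 115.0], [276.0, 170.0], [203.0, 241.0]]
hub 40 [[112.0, 123.0], [189.0, 53.0], [270.0, 110.0], [194.0, 182.0]]
tip [[195.0, 243.0], [206.0, 233.0], [217.0, 241.0], [206.0, 252.0]]
base [[183.0, 275.0], [210.0, 249.0], [239.0, 270.0], [212.0, 297.0]]
collar c [[210.92413018 272.72606694]] sh [[179.0, 253.0], [206.0, 226.0], [236.0, 248.0], [208.0, 275.0]]
```

View pics/v4.png

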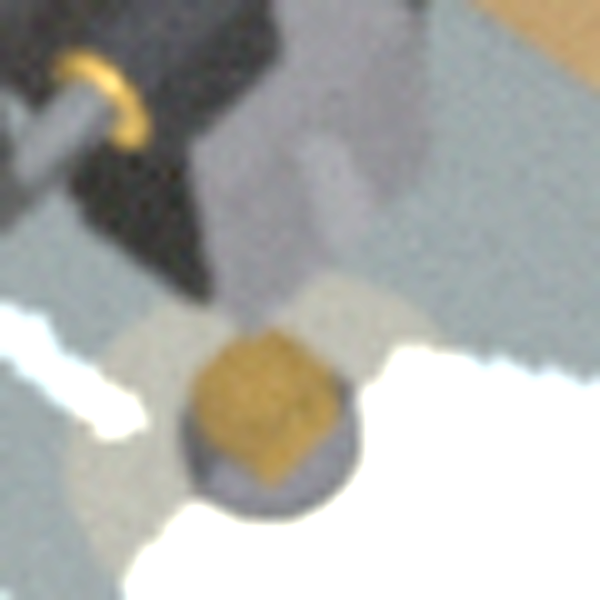

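The shaft's predicted outline matches the crop to about 1.5 mm: observed tip bottom corner (209,296) against the predicted (212,297). The hub's lower corner sits right over the shaft. Lowering to the mouth.

carry_out --moves '[{"dx":0,"dy":0.002,"dz":0.01,"twist":0},{"dx":0,"dy":0.002,"dz":0.02,"twist":0},{"dx":0,"dy":0.002,"dz":0.03,"twist":0},{"dx":0,"dy":0.002,"dz":0.038,"twist":0},{"dx":0,"dy":0.002,"dz":0.043,"twist":0}]'

```text
t: 5.85
eef_pos: [556.4, 96.2, 123.5]
tcp_rot: [-3.141, -0.001, 2.93]
ft_force: [0.4, 0.5, -4.0]
opening: 0.418
```

carry_out --moves '[{"dx":0,"dy":0,"dz":0,"twist":0},{"dx":0,"dy":0,"dz":0,"twist":0}]'

```text
t: 6.05
eef_pos: [556.9, 96.3, 124.7]
tcp_rot: [3.141, 0.0, 2.93]
ft_force: [-0.4, 1.0, -2.9]
opening: 0.421
```

```bash
python3 go.py 556 96.5 110 167.9
```

```text
now [556.9  96.3 124.7] [1.7999e+02 1.0000e-02 1.6788e+02] F [-0.4  1.  -2.9] op 0.421 j [ 0.05  0.51  1.8   0.    0.82 -1.3 ]
[0.0009 0.     0.0147] -0.02
```

carry_out --moves '[{"dx":0,"dy":0,"dz":0.004,"twist":0},{"dx":0,"dy":0,"dz":0.007,"twist":0},{"dx":0,"dy":0,"dz":0.01,"twist":0}]'

```text
t: 6.35
eef_pos: [556.8, 96.3, 114.5]
tcp_rot: [3.141, 0.0, 2.93]
ft_force: [-0.3, 0.7, -4.1]
opening: 0.418
```

carry_out --moves '[{"dx":0,"dy":0,"dz":0.003,"twist":0},{"dx":0,"dy":0,"dz":0.005,"twist":0}]'

```text
t: 6.55
eef_pos: [556.7, 96.3, 109.4]
tcp_rot: [3.142, -0.0, 2.93]
ft_force: [0.3, 0.2, -3.5]
opening: 0.421
```

No contact force with the origin 13 mm below the shaft tip, so the shaft is in the socket. Continuing down.

carry_out --moves '[{"dx":0,"dy":0,"dz":0.003,"twist":0},{"dx":0,"dy":0,"dz":0.006,"twist":0},{"dx":0,"dy":0,"dz":0.009,"twist":0},{"dx":0,"dy":0,"dz":0.009,"twist":0}]'

```text
t: 6.95
eef_pos: [556.6, 96.3, 100.2]
tcp_rot: [-3.142, -0.001, 2.93]
ft_force: [-0.4, 0.2, -3.7]
opening: 0.42
```

carry_out --moves '[{"dx":0,"dy":0,"dz":0.001,"twist":0},{"dx":0,"dy":0,"dz":0.001,"twist":0}]'

```text
t: 7.15
eef_pos: [556.7, 96.3, 99.6]
tcp_rot: [3.142, 0.0, 2.93]
ft_force: [0.4, 0.3, -4.5]
opening: 0.42
```

carry_out --grip 0.08 --moves '[{"dx":0,"dy":0,"dz":0,"twist":0},{"dx":0,"dy":0,"dz":0,"twist":0},{"dx":0,"dy":0,"dz":0,"twist":0},{"dx":0,"dy":0,"dz":0,"twist":0},{"dx":0,"dy":0,"dz":0,"twist":0}]'

```text
t: 7.65
eef_pos: [556.8, 96.3, 99.8]
tcp_rot: [3.141, 0.0, 2.93]
ft_force: [-0.4, 0.1, 0.3]
opening: 0.782
```

carry_out --moves '[{"dx":0,"dy":0,"dz":-0.03,"twist":0},{"dx":0,"dy":0,"dz":-0.06,"twist":0},{"dx":0,"dy":0,"dz":-0.095,"twist":0},{"dx":0,"dy":0,"dz":-0.095,"twist":0}]'

```text
t: 8.05
eef_pos: [558.4, 96.4, 198.9]
tcp_rot: [3.14, 0.007, 2.93]
ft_force: [-0.1, 0.3, -0.4]
opening: 0.839
```

```bash
python3 go.py 625 81.6 185 167.9; python3 - <<'E'
from h import *
im,d=look('side','side4');look('top','top4')
f=lambda i,x,y:cv2.resize(i[y:y+100,x:x+100],(400,400),interpolation=cv2.INTER_CUBIC)
cv2.imwrite('pics/v5.png',np.hstack([f(cv2.imread('pics/side4.png'),210,200),f(cv2.imread('pics/top4.png'),160,110)]))
E
```

```text
now [558.4  96.4 198.9] [179.89   0.39 167.88] F [-0.1  0.3 -0.4] op 0.839 j [ 0.05  0.42  1.73  0.    0.98 -1.3 ]
[-0.0683 -0.0005  0.0139] -0.02
```

View pics/v5.png

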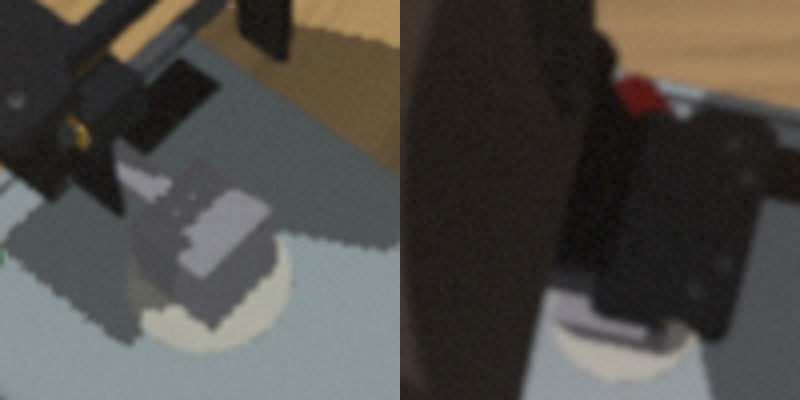

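The crank stands on the shaft, hub bottom corner at (212,328) in the side crop; the red knob is at about (640,95) in the top crop. Checking that it is seated and where the knob is.

```bash
python3 - <<'E'
from h import *
c=camera_info('side'); K=np.array(c['mtx']);D=np.array(c['dist_coeffs']);R=np.array(c['R']);t=np.array(c['t'],float)
def pj(P): return (cv2.projectPoints(np.array(P,float),cv2.Rodrigues(R)[0],t,K,D)[0].reshape(-1,2)-[210,200])*4
a=np.radians(-12.1);ex=np.array([np.cos(a),np.sin(a),0]);ey=np.array([-ex[1],ex[0],0])
for z in(91,97,131): print(z,pj([np.array([556.5,96.3,z])+20*(i*ex+j*ey) for i,j in((1,1),(1,-1),(-1,-1),(-1,1))]).round(0).tolist())
im=np.load('pics/top4.npz')['im'];hsv=cv2.cvtColor(im,cv2.COLOR_RGB2HSV)
m=((hsv[...,0]<8)|(hsv[...,0]>172))&(hsv[...,1]>130); m[:,:200]=0;m[:,250:]=0;m[:110]=0;m[170:]=0
u=np.argwhere(m)[:,::-1]; p=onplane('top',u,171); print(len(u),u.mean(0),p.mean(0),p.min(0),p.max(0))
E
```

```text
91 [[140.0, 278.0], [208.0, 213.0], [280.0, 266.0], [213.0, 334.0]]
97 [[139.0, 271.0], [206.0, 205.0], [279.0, 258.0], [212.0, 327.0]]
131 [[129.0, 227.0], [199.0, 160.0], [274.0, 214.0], [204.0, 284.0]]
92 [218.80434783 134.36956522] [624.67921201  79.3131728  171.        ] [596.5299928   67.50113897 171.        ] [633.79425119 100.19998853 171.        ]
```

carry_out --grip 0.06 --moves '[{"dx":-0.035,"dy":0,"dz":0,"twist":0},{"dx":-0.067,"dy":0,"dz":0,"twist":0},{"dx":-0.067,"dy":0,"dz":0.0,"twist":0},{"dx":-0.067,"dy":0,"dz":0.0,"twist":0},{"dx":-0.067,"dy":0,"dz":0.005,"twist":0}]'

```text
t: 8.65
eef_pos: [621.5, 82.4, 189.1]
tcp_rot: [-3.142, -0.001, 2.93]
ft_force: [-0.6, 1.0, 0.5]
opening: 0.631
```

```bash
python3 go.py 625 81.2 137 167.9; python3 - <<'E'
from h import *
im,d=look('side','side5');look('top','top5')
f=lambda i,x,y:cv2.resize(i[y:y+100,x:x+100],(400,400),interpolation=cv2.INTER_CUBIC)
cv2.imwrite('pics/v6.png',np.hstack([f(cv2.imread('pics/side5.png'),200,180),f(cv2.imread('pics/top5.png'),170,80)]))
E
```

```text
now [621.5  82.4 189.1] [-1.8000e+02 -5.0000e-02  1.6789e+02] F [-0.6  1.   0.5] op 0.631 j [ 0.03  0.52  1.58  0.    1.04 -1.33]
[-0.0037 -0.0004  0.0521] -0.01
```

View pics/v6.png

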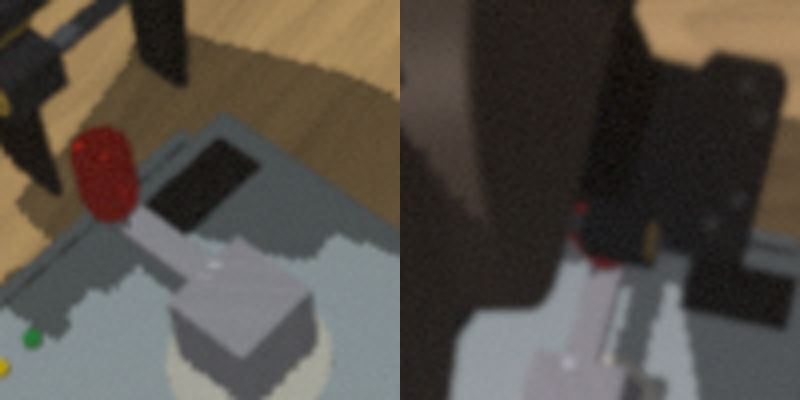

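The side crop now shows the whole crank: hub top corners at (240,358), (312,295), (240,238) and (168,300), knob top at (99,142), fingers either side of the knob.

```bash
python3 - <<'E'
from h import *
f=lambda L:np.array(L)/4+[200,180]
h=onplane('side',f([[240,358],[312,295],[240,238],[168,300]]),131);print(h.round(1),h.mean(0))
for z in(165,171):
    k=onplane('side',f([[99,142]]),z)[0]; print(k, np.linalg.norm((k-h.mean(0))[:2]), np.degrees(np.arctan2(*(k-h.mean(0))[1::-1])))
im=np.load('pics/side5.npz')['im'];hsv=cv2.cvtColor(im,cv2.COLOR_RGB2HSV)
m=((hsv[...,0]<8)|(hsv[...,0]>172))&(hsv[...,1]>130); m[:,:210]=0;m[:,240:]=0;m[:205]=0;m[240:]=0
print(onplane('side',[np.argwhere(m)[:,::-1].mean(0)],151))
E
```

```text
[[543.9 118.5 131. ]
 [533.4  81.8 131. ]
 [572.   71.7 131. ]
 [582.1 109.2 131. ]] [557.85753813  95.29538809 131.        ]
[630.13871951  76.14212117 165.        ] 74.77577692978555 -14.841304081529355
[626.8601619   79.45378269 171.        ] 70.79772982324936 -12.929893854143405
[[628.36761866  79.65853002 151.        ]]
```

carry_out --moves '[{"dx":-0.004,"dy":0,"dz":0.02,"twist":0},{"dx":-0.004,"dy":0,"dz":0.04,"twist":0},{"dx":-0.004,"dy":0,"dz":0.051,"twist":0},{"dx":-0.004,"dy":0,"dz":0.051,"twist":0}]'

```text
t: 9.15
eef_pos: [625.2, 81.5, 137.4]
tcp_rot: [-3.141, -0.002, 2.93]
ft_force: [0.2, -0.3, -0.3]
opening: 0.632
```

carry_out --grip 0.015 --moves '[{"dx":0,"dy":0,"dz":0,"twist":0},{"dx":0,"dy":0,"dz":0,"twist":0},{"dx":0,"dy":0,"dz":0,"twist":0},{"dx":0,"dy":0,"dz":0,"twist":0},{"dx":0,"dy":0,"dz":0,"twist":0}]'

```text
t: 9.65
eef_pos: [626.2, 81.4, 139.0]
tcp_rot: [3.141, 0.0, 2.93]
ft_force: [-0.5, -0.7, 0.1]
opening: 0.267
```

```bash
python3 go.py 626 80.5 137 167.9
```

```text
now [626.2  81.4 139. ] [1.7999e+02 2.0000e-02 1.6787e+02] F [-0.5 -0.7  0.1] op 0.267 j [ 0.02  0.58  1.62  0.    0.94 -1.33]
[ 0.     -0.0009  0.002 ] -0.03
```

carry_out --moves '[{"dx":0.0034,"dy":-0.0216,"dz":0,"twist":0},{"dx":0.0134,"dy":-0.0411,"dz":0,"twist":0},{"dx":0.0289,"dy":-0.0566,"dz":0,"twist":0},{"dx":0.0484,"dy":-0.0666,"dz":0,"twist":0},{"dx":0.07,"dy":-0.07,"dz":0,"twist":0}]'

```text
t: 10.15
eef_pos: [542.4, 27.9, 138.6]
tcp_rot: [3.14, 0.0, 2.929]
ft_force: [5.3, 15.0, -6.7]
opening: 0.245
```

```bash
python3 go.py 543 27 139 167.9; python3 - <<'E'
from h import *
im,d=look('side','side6')
cv2.imwrite('pics/v7.png',cv2.resize(cv2.imread('pics/side6.png')[130:330,150:400],None,fx=2.4,fy=2.4,interpolation=cv2.INTER_CUBIC))
E
```

```text
now [542.4  27.9 138.6] [1.7990e+02 1.0000e-02 1.6779e+02] F [ 5.3 15.  -6.7] op 0.245 j [-0.07  0.47  1.84  0.    0.83 -1.43]
[-0.0008 -0.0008 -0.0004] -0.11
```

View pics/v7.png

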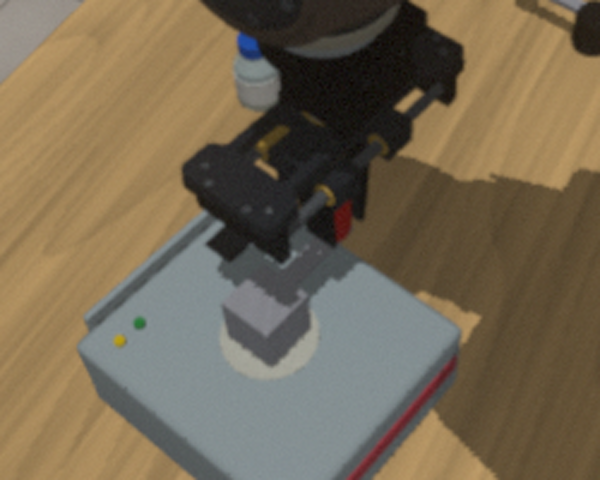

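The crank has turned about 90°: the knob is still between the fingers at (340,220) and the hub is on its collar. There is 15 N inward at the knob and a slight upward pull, so I'll correct by 1–2 mm in the next quarter.

carry_out --moves '[{"dx":0.0216,"dy":0.005,"dz":0.001,"twist":0},{"dx":0.0411,"dy":0.015,"dz":0.0015,"twist":0},{"dx":0.0566,"dy":0.0305,"dz":0.0015,"twist":0},{"dx":0.0666,"dy":0.05,"dz":0.0015,"twist":0},{"dx":0.07,"dy":0.0715,"dz":0.0015,"twist":0}]'

```text
t: 10.7
eef_pos: [487.7, 112.7, 138.1]
tcp_rot: [-3.141, -0.002, 2.93]
ft_force: [-0.4, -0.7, 6.1]
opening: 0.244
```

carry_out --moves '[{"dx":-0.0034,"dy":0.0216,"dz":-0.0005,"twist":0},{"dx":-0.0134,"dy":0.0411,"dz":-0.0005,"twist":0},{"dx":-0.0289,"dy":0.0566,"dz":-0.0005,"twist":0},{"dx":-0.0484,"dy":0.0666,"dz":-0.0005,"twist":0},{"dx":-0.07,"dy":0.07,"dz":-0.0005,"twist":0}]'

```text
t: 11.2
eef_pos: [573.4, 166.6, 138.3]
tcp_rot: [-3.141, 0.001, 2.932]
ft_force: [-3.4, -9.3, 0.8]
opening: 0.247
```

carry_out --moves '[{"dx":-0.0216,"dy":-0.0034,"dz":0,"twist":0},{"dx":-0.0411,"dy":-0.0134,"dz":0,"twist":0},{"dx":-0.0566,"dy":-0.0289,"dz":0,"twist":0},{"dx":-0.0666,"dy":-0.0484,"dz":0,"twist":0},{"dx":-0.07,"dy":-0.07,"dz":0,"twist":0}]'

```text
t: 11.7
eef_pos: [626.6, 82.3, 137.8]
tcp_rot: [3.141, -0.001, 2.93]
ft_force: [-6.6, 2.5, 0.9]
opening: 0.246
```

```bash
python3 - <<'E'
from h import *
im,d=look('side','side7'); print(state()['ft_force'],state()['eef_pos'])
cv2.imwrite('pics/v8.png',cv2.resize(cv2.imread('pics/side7.png')[130:380,100:400],None,fx=2,fy=2,interpolation=cv2.INTER_CUBIC))
E
```

```text
[-1.81909854 -2.42591109  5.08382704] [625.78559576  79.51080588 137.5943304 ]
```

View pics/v8.png

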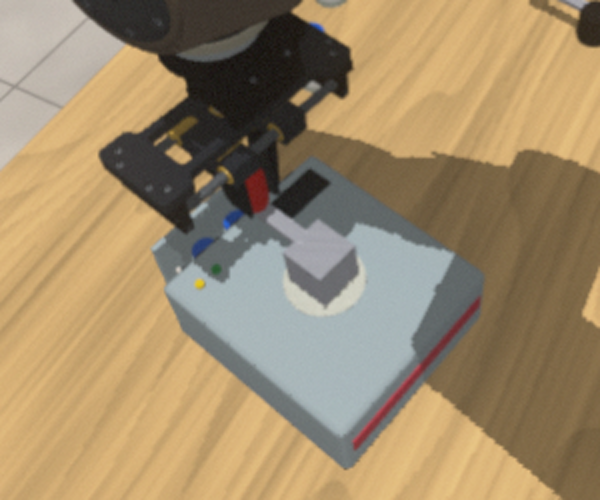

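One turn is done: blue caps show at the far side, (205,247) and (235,220), and the hub is level on its collar. Twelve pictures viewed, so later checks are numeric. Five more quarters.

carry_out --moves '[{"dx":0.0034,"dy":-0.0216,"dz":0,"twist":0},{"dx":0.0134,"dy":-0.0411,"dz":0,"twist":0},{"dx":0.0289,"dy":-0.0566,"dz":0,"twist":0},{"dx":0.0484,"dy":-0.0666,"dz":0,"twist":0},{"dx":0.07,"dy":-0.07,"dz":0,"twist":0}]'

```text
t: 12.25
eef_pos: [543.4, 28.2, 138.4]
tcp_rot: [3.141, 0.003, 2.929]
ft_force: [3.0, 5.4, 0.5]
opening: 0.243
```

carry_out --moves '[{"dx":0.0216,"dy":0.0034,"dz":0,"twist":0},{"dx":0.0411,"dy":0.0134,"dz":0,"twist":0},{"dx":0.0566,"dy":0.0289,"dz":0,"twist":0},{"dx":0.0666,"dy":0.0484,"dz":0,"twist":0},{"dx":0.07,"dy":0.07,"dz":0,"twist":0}]'

```text
t: 12.75
eef_pos: [487.8, 112.7, 138.4]
tcp_rot: [-3.141, -0.002, 2.93]
ft_force: [0.8, -1.9, 2.4]
opening: 0.248
```

carry_out --moves '[{"dx":-0.0034,"dy":0.0216,"dz":0,"twist":0},{"dx":-0.0134,"dy":0.0411,"dz":0,"twist":0},{"dx":-0.0289,"dy":0.0566,"dz":0,"twist":0},{"dx":-0.0484,"dy":0.0666,"dz":0,"twist":0},{"dx":-0.07,"dy":0.07,"dz":0,"twist":0}]'

```text
t: 13.25
eef_pos: [573.3, 166.6, 138.3]
tcp_rot: [-3.141, 0.001, 2.932]
ft_force: [-4.1, -9.2, -0.6]
opening: 0.244
```

carry_out --moves '[{"dx":-0.0216,"dy":-0.0034,"dz":0,"twist":0},{"dx":-0.0411,"dy":-0.0134,"dz":0,"twist":0},{"dx":-0.0566,"dy":-0.0289,"dz":0,"twist":0},{"dx":-0.0666,"dy":-0.0484,"dz":0,"twist":0},{"dx":-0.07,"dy":-0.07,"dz":0,"twist":0}]'

```text
t: 13.75
eef_pos: [626.5, 82.3, 137.7]
tcp_rot: [3.141, -0.001, 2.93]
ft_force: [-7.6, 2.8, 0.0]
opening: 0.246
```

carry_out --moves '[{"dx":0.0034,"dy":-0.0216,"dz":0,"twist":0},{"dx":0.0134,"dy":-0.0411,"dz":0,"twist":0},{"dx":0.0289,"dy":-0.0566,"dz":0,"twist":0},{"dx":0.0484,"dy":-0.0666,"dz":0,"twist":0},{"dx":0.07,"dy":-0.07,"dz":0,"twist":0}]'

```text
t: 14.25
eef_pos: [543.5, 28.2, 138.4]
tcp_rot: [3.141, 0.003, 2.929]
ft_force: [2.7, 5.9, -0.8]
opening: 0.242
```

carry_out --moves '[{"dx":0,"dy":0,"dz":0,"twist":0},{"dx":0,"dy":0,"dz":0,"twist":0}]'

```text
t: 14.45
eef_pos: [543.5, 28.7, 138.6]
tcp_rot: [-3.141, 0.001, 2.93]
ft_force: [-2.0, -4.8, 5.8]
opening: 0.245
```

carry_out --grip 0.06 --moves '[{"dx":0,"dy":0,"dz":0,"twist":0},{"dx":0,"dy":0,"dz":0,"twist":0},{"dx":0,"dy":0,"dz":0,"twist":0},{"dx":0,"dy":0,"dz":0,"twist":0},{"dx":0,"dy":0,"dz":0,"twist":0}]'

```text
t: 14.95
eef_pos: [543.4, 29.2, 137.6]
tcp_rot: [3.141, -0.0, 2.93]
ft_force: [0.3, 0.1, -0.7]
opening: 0.598
```

carry_out --moves '[{"dx":0,"dy":0,"dz":-0.03,"twist":0},{"dx":0,"dy":0,"dz":-0.06,"twist":0},{"dx":0,"dy":0,"dz":-0.09,"twist":0},{"dx":0,"dy":0,"dz":-0.12,"twist":0},{"dx":0,"dy":0,"dz":-0.12,"twist":0}]'

```text
t: 15.45
eef_pos: [544.6, 29.1, 261.3]
tcp_rot: [3.141, 0.006, 2.93]
ft_force: [0.3, 0.0, -0.6]
opening: 0.631
```

carry_out --moves '[{"dx":0,"dy":-0.04,"dz":0,"twist":0},{"dx":0,"dy":-0.08,"dz":0,"twist":0},{"dx":0,"dy":-0.12,"dz":0,"twist":0},{"dx":0,"dy":-0.15,"dz":0,"twist":0},{"dx":0,"dy":-0.15,"dz":0,"twist":0}]'

```text
t: 15.95
eef_pos: [511.1, -120.2, 256.9]
tcp_rot: [-3.141, -0.001, 2.927]
ft_force: [-0.1, -0.2, -0.5]
opening: 0.629
```

```bash
python3 go.py 543 28 260; python3 - <<'E'
from h import *
for n in('side','top'):
    im,d=look(n,n+'9'); P=cloud(n,d); hsv=cv2.cvtColor(im,cv2.COLOR_RGB2HSV).astype(int);H,S,V=[hsv[...,i] for i in range(3)]
    red=((H<8)|(H>172))&(S>130)&(abs(P[...,0]-556)<100)&(abs(P[...,1]-96)<100)&(P[...,2]>110)
    if red.sum(): 
        u=np.argwhere(red)[:,::-1]; print(n,'knob',red.sum(),P[red].mean(0).round(1),np.percentile(P[red][:,2],[5,95]).round(1),onplane(n,[u.mean(0)],151).round(1))
    hub=(P[...,2]>124)&(P[...,2]<140)&(np.hypot(P[...,0]-556,P[...,1]-96)<40)&(S<60)
    if hub.sum()>10: p=P[hub]; print('hubtop',hub.sum(),np.median(p,0).round(1),cv2.minAreaRect(p[:,:2].astype(np.float32)))
    bl=(H>105)&(H<130)&(S>130)&(P[...,0]>500)&(P[...,2]>20); u,l,st,c=cv2.connectedComponentsWithStats(bl.astype(np.uint8))
    print('blue',[P[l==i].mean(0).round(0).tolist() for i in range(1,u) if st[i,4]>15])
    bk=(V<60)&(abs(P[...,1]+350)<40)&(abs(P[...,0]-474)<40)&(P[...,2]<60); print('spare',P[bk].mean(0).round(1) if bk.any() else None,bk.sum())
    f=np.load(f'pics/{n}0.npz');P=cloud(n,f['d']);V=cv2.cvtColor(f['im'],cv2.COLOR_RGB2HSV)[...,2];bk=(V<60)&(abs(P[...,1]+350)<40)&(abs(P[...,0]-474)<40)&(P[...,2]<60); print('spare before',P[bk].mean(0).round(1),bk.sum())
E
```

```text
now [ 511.1 -120.2  256.9] [-1.7999e+02 -5.0000e-02  1.6770e+02] F [-0.1 -0.2 -0.5] op 0.629 j [-0.36  0.31  1.74 -0.    1.09 -1.71]
[ 0.0004  0.1516 -0.0031] 0
side knob 275 [541.3  33.2 161.9] [141.8 172.5] [[545.5  26.3 151. ]]
hubtop 764 [553.9  95.1 131.4] ((555.1248168945312, 87.07176208496094), (61.043888092041016, 41.66041564941406), 78.67898559570312)
blue [[777.0, -273.0, 73.0], [723.0, -150.0, 74.0], [693.0, 31.0, 66.0], [662.0, 37.0, 68.0], [700.0, 67.0, 66.0], [670.0, 73.0, 68.0], [708.0, 103.0, 66.0], [678.0, 109.0, 69.0], [752.0, 393.0, 22.0]]
spare [ 475.8 -347.1   31.3] 311
spare before [ 475.8 -347.4   30.8] 321
hubtop 686 [554.1  94.  130.6] ((554.1351318359375, 87.5616226196289), (60.98001480102539, 40.28032684326172), 78.87394714355469)
blue [[786.0, 418.0, 22.0], [775.0, -274.0, 74.0], [691.0, 390.0, 22.0], [706.0, 102.0, 68.0], [699.0, 66.0, 67.0], [691.0, 30.0, 68.0], [673.0, 110.0, 68.0], [665.0, 74.0, 67.0], [658.0, 38.0, 68.0]]
spare [ 473.9 -350.5   36.7] 313
spare before [ 474.3 -351.    35.6] 368
```

Hub top is at 131 mm (91 + 40, so fully down), two rows of vials are out, the spare is unmoved and the arm is clear. Handing in.

```bash
python3 -c "
from cell import *
print(job_done())"
```

```text
the job is handed in; nothing more can be done
None
```

I fitted the red-knobbed crank onto the square shaft, pushed it fully down and wound it 810° clockwise by the knob. I then let go, moved the arm clear and handed the job in at about 16 s of the 72 s allowed. Allowing for up to 35° of play, the shaft should have turned at least 775° (about 13.5 rad); I had no direct reading of the shaft angle.

Last checks, from the depth images:
- **Crank:** the hub top measured about 131 mm high in both cameras, against an expected 91 + 40 mm, so it is fully down. The hub is about 2 mm from my shaft estimate.
- **Tray:** six blue caps are visible beyond the unit's far side.
- **Spare crank:** it was within 1 mm of its first position, which is within the noise.
- **Robot:** the force reading was close to zero, with the gripper open and well away from the crank.

No final check failed. Two earlier readings were slightly off:
- **Seating:** one side-view reading after fitting put the hub a few mm high, within picture blur. The final depth reading did not bear it out.
- **Knob force:** it reached about 15 N sideways in the first quarter turn. I shifted the path by 1.5 mm, and it stayed under about 10 N at the end of each later quarter.

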